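Unpin the fume-box gate and open it one click

TASK

The gate on the fume-extraction box is pinned shut: take the steel drift from its cradle and, through the bore in the front lug, push the lock pin back until it is clear of the gate's tail, then lay the drift back in its cradle. Then slide the gate by its handle away from the pin end until it clicks into its first stop, and leave it there, not forced on towards the second. Leave the phoenix head, boat hull and other things on the table as they are.

Things in the scene. Friction and masses are not known exactly. Their poses are not given: they have to be found in the camera images.
- box: grey fume-extraction box fixed to the table, 160 mm (x) x 360 mm (y) x 60 mm high, origin under its centre; x points away from the robot, y to the robot's left, along the gate's travel. Its top has a 52 mm port closed by the gate, and two lugs at the right-hand (-y) end. Heights above the table: lugs 96, handle 108, catch 85, all else below 85 mm
- channel (a point): middle of the 20 mm wide channel between the two aluminium lugs, 75 mm above the table, on the pin's axis; the gate's tail runs along it in box y. The lugs are 40 mm wide in y; front lug 20 mm thick, in x
- bore_mouth (a point): centre of the bore's mouth, on the robot-side face of the front lug, flush with the box's front face, 75 mm above the table. The bore is a 15 mm square hole running level along box +x through the 20 mm front lug, across the channel and 10 mm into the rear lug, where it narrows to the pin's size (50 mm beyond the mouth)
- pin_end (a point): centre of the pin's robot-side end. At the start it is 14 mm deep inside the bore, so fingers cannot reach it; the pin is round wood, 10 mm diameter, 60 mm long
- pin (a joint): travel (m) of the lock pin, tight in the rear lug: about 8 N to slide it, steady all the way; it stays where left and cannot fall out. 0 = locked: it crosses the channel and holds the gate's tail. It moves only along box +x, away from the robot; at 0.026 it is just clear of the channel, at 0.036 it stops
- gate (a joint): travel (m) of the gate along box +y: 0 shut, 0.150 end. Starts at 0 to 0.005; pinned, it gets no further than 0.009. Two click stops 60 mm apart are on a hidden rail that is set differently each time: the first is somewhere from 0.035 to 0.083. It slides with about 3 N; 16 to 20 N force it on out of a stop. Let go within 3 mm of a stop it centres itself; elsewhere it stays
- tab (a point): top centre of the gate's upright wooden handle: 12 mm thick along the travel (box y), 36 mm wide across it (box x), its top 108 mm above the table, standing on a foot 22 mm long in y whose top is 72 mm above the table. Rigid with the gate's 6 mm steel plate
- catch (a joint): how far (m) the gate's spring catch has dropped: about 0 while it rides the rail, about 0.004 when it has clicked into a stop. Leave it to its spring
- catch_head (a point): top of the catch's round brass head, 14 mm diameter, on the gate plate 38 mm behind (box +x) and 30 mm to the right (box -y) of the handle; 85 mm above the table while riding, 81 mm when clicked in
- drift: straight steel drift rod, 10 mm diameter, 150 mm long, 90 g; origin at its centre, x along its length pointing away from the robot at the start. It lies in the cradle's two slots, axis 40 mm above the table
- rest: wooden cradle fixed to the table, base 150 (x) x 56 (y) x 8 mm, origin under its centre. Two cross-pieces, 12 mm thick, at x = -50 and +50 mm, each with an open-topped slot 18 mm wide, slot floor 35 mm and top 52 mm above the table. The drift lies in both slots along x; between them it is free to be gripped
- phoenix: gold-leafed phoenix head on a turned wooden foot, about 68 mm across the foot and 150 mm tall; origin at the centre of its underside. Bystander
- hull: vermilion-lacquered toy boat hull, about 300 x 75 x 50 mm, origin under its centre, x along its length. Bystander
- brush: flat hog-bristle brush with bamboo handle, about 195 mm long, 36 mm wide, 11 mm high, lying flat; x axis points towards the bristles, handle end 130 mm behind the origin. Bystander
- dish: blue glazed dish, 110 mm across, 28 mm high, origin under its centre. Bystander
- jar: lacquer jar with lid, 64 mm across, 85 mm high. Bystander
- tin: round tin, 76 mm across, 100 mm high. Bystander
- sander: cork sanding block, 80 x 50 x 35 mm. Bystander
There are look-alikes about, which are no part of the job. Leave any green or purple look-alike of the rest alone.

How it is judged:
By the outcome, as a careful person would: the job done as asked, in the order asked, and still so for the second after the job is handed in, with the robot touching nothing.
It also fails if it takes over 72 s, if anything falls off the work surface, if the arm or the gripper's body presses on something with over 40 N, if the wrist force passes 120 N, or if a joint passes its speed limit or range.

ROBOT

A 7-joint arm with a two-finger parallel gripper is mounted at the origin on the work surface. World frame = base frame: x ahead of the robot, y to its left, z up, the work surface at z = 0. Lengths are in m, angles in rad, forces in N, time in s.
With the tool pointing down it reaches from about 0.4 to 0.85 m from the base axis. Payload 4.5 kg.
Tool frame: the origin (TCP) lies on the centre line of the jaws, within the pads' length; the fingertips stand r.tip_reach ahead of it and the grasp point (between the pads) lies 3 mm ahead of it (r.tip_reach is the distance from the TCP to the fingertips, in m); z points along the fingers, y is the line along which they close (so a half turn about z gives the same grasp; the last joint's range is limited). The gripper opens to 88 mm and grips with 3 to 60 N. Pads are 18 mm wide; open, the fingers measure 123 mm over their backs; the gripper's body (75 mm by 187 mm) begins 45 mm behind the grasp point.
Start: joints at [-1.27, 0.689, -0.195, 1.565, 0.157, 0.902, -0.215], TCP at [0.165, 0.603, 0.261] pointing down, gripper open.
Joint ranges: [-3.01, 3.01], [-0.46, 2.08], [-1.47, 1.51], [0.13, 2.56], [-1, 4.14], [0.04, 2.09], [-2.66, 2.66]. Speed limits (rad/s): [2.57, 2.57, 3.14, 3.14, 3.14, 3.14, 3.14].

INTERFACE

Orientations are given as a unit quaternion [x, y, z, w].
In Python, from plant import readout, eyes, ticket, r gives the robot as it stands. The module is installed in compiled form; this text tells all that it offers.
- The arm moves only by the tool carry_out, never from a script. Its argument "motion" is a list that holds one entry, the list of rows, each a list of 7 numbers: the shift along the tool's x, y, z in mm, then the turn, a rotation vector about the tool's x, y, z in rad, then the opening in per cent of the stroke, from 0 (shut) to 100 (fully open). In form: [[[dx, dy, dz, ax, ay, az, claw], ...]]. A call has 1 to 8 rows; each row shifts and turns the commanded pose from where the row before left it, along the tool's axes as they then stand; what a row does not reach is not made up. A row lasts 1/10 s, in which the tool goes at most 50 mm and 8.59 degrees, less where a joint would pass 70% of its speed; a pose out of reach is approached as far as the arm can. A call is refused whole if a number of a shift passes 50 or a number of a turn 0.15, either way. A call with a gripper value outside its range is refused whole. The fingers move at their own pace and stop on an object; "squeeze" is the grip in N (left out, the last holds). Time passes only in rows, so rows that do not move let the fingers close. It gives the time, the measured TCP pose, the force and the opening at its end, in the units of the state.
- readout.get_state(): the state, without advancing time (a new reading comes with each control period).
- eyes.snapshot(name): name is "scene" or "top"; returns a dict with "pixels" (400x640x3 uint8, red, green, blue), "K" (3x3 intrinsics, pixels), "origin" and "attitude" of the camera in the world. Camera axes: x right, y down, z forward; pixel columns grow to the right and rows downward; lengths in m; the calibration is good to about 2 mm. A picture is of the moment at which its call begins. There is no depth.
- ticket.finish_job(): hands the job in, once; it reports no verdict.
The state is a dict: "clock": time; "q": joint angles; "qd": joint speeds; "joint_torque": joint torques, N m; "tool_pos": TCP position; "eef_rot": TCP orientation; "contact_force": force on the tool from outside, world axes, zero at the start; "moment": the same for the moment, N m; "opening": opening from 0.0 (shut) to 1.0 (fully open).
Only numpy, scipy, OpenCV 4.12 (cv2) and the standard library are available. Lean on these libraries where they do the work, as an engineer would, in place of code of your own. Each camera call takes 0.05 s, during which the arm holds its last target. There are 200 camera calls.

## Working session

There is one attempt and no reset: what is moved stays moved. The work goes in short steps, Python scripts to look and compute and a tool call to move; the robot and the scene stay as the last step left them, time stands still between calls to the robot, and variables do not carry over. Pictures are saved under pics/ and viewed, on a budget of 10 in all, crops included, one or two more only if the job needs it, and the job is handed in when it is done.

Besides the shell and the picture viewer there is one more tool, called as name(argument=value, ...), one argument or row to a line, values as JSON. carry_out: Moves the arm, as the interface text tells. Its arguments: {"type":"object","properties":{"motion":{"type":"array","items":{"type":"array","items":{"type":"array","items":{"type":"number"}}}},"squeeze":{"type":"number"}},"required":["motion"]}

```bash
mkdir -p pics; cat > h.py <<'E'
import numpy as np, cv2
from plant import readout, eyes, ticket, r
from scipy.spatial.transform import Rotation as R
def att(a):
    a=np.array(a); return a if a.shape==(3,3) else R.from_quat(a).as_matrix()
def snap(n,f=None):
    s=eyes.snapshot(n)
    if f: cv2.imwrite('pics/'+f,s['pixels'][:,:,::-1])
    return s
def ray(s,u,v):
    d=att(s['attitude'])@np.linalg.inv(s['K'])@np.array([u,v,1.]); return np.array(s['origin']),d
def onz(s,u,v,z):
    o,d=ray(s,u,v); return o+d*(z-o[2])/d[2]
def proj(s,p):
    c=s['K']@(att(s['attitude']).T@(np.array(p)-s['origin'])); return c[:2]/c[2]
E
python3 - <<'E'
from h import *
for n in('top','scene'):
    s=snap(n,n+'0.png'); print(n,s['K'],s['origin'],s['attitude'])
print(readout.get_state(), r.tip_reach)
E
```

```text
top [[416.09299531   0.         321.97216961]
 [  0.         416.09299531 199.09059897]
 [  0.           0.           1.        ]] [0.25496838 0.00504066 1.43146196] [ 0.70829161 -0.69989901  0.06647766 -0.06360107]
scene [[393.41448803   0.         323.25321981]
 [  0.         393.41448803 197.09778281]
 [  0.           0.           1.        ]] [ 1.0696476  -0.066289    0.95407638] [ 0.73372264  0.60801688 -0.19897838 -0.22885401]
{'clock': 0.1, 'q': array([-1.27020938,  0.68988174, -0.19450512,  1.56620444,  0.1572876 ,
        0.9024737 , -0.21507351]), 'qd': array([ 4.40467134e-06, -3.01385560e-03,  1.34219401e-03, -2.92082216e-03,
       -6.95032162e-04,  1.78743792e-04,  1.38112906e-03]), 'joint_torque': array([-2.99159663e-03, -5.28504968e+01, -1.27118178e+00, -1.53840548e+01,
       -5.25123964e-02,  1.91464169e-03,  5.02980254e-05]), 'tool_pos': array([0.16467966, 0.60238953, 0.26001076]), 'eef_rot': array([ 1.32958951e-01,  9.91121231e-01, -7.88203045e-04, -4.92679255e-05]), 'contact_force': array([ 0.05381333,  1.11229575, -0.24775841]), 'moment': array([ 0.06274808, -0.01938775,  0.00971805]), 'opening': 1.0005853216219642} 0.022
```

View pics/top0.png

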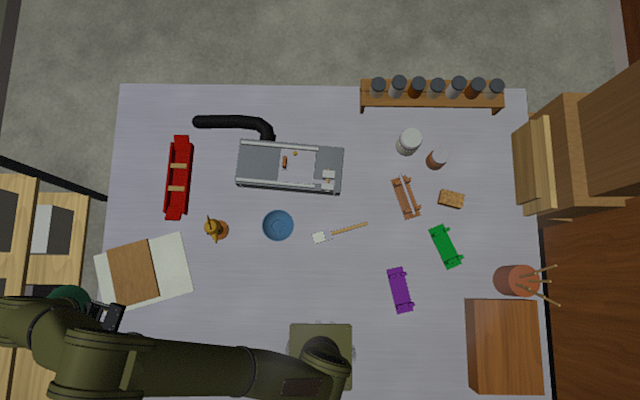

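View pics/scene0.png

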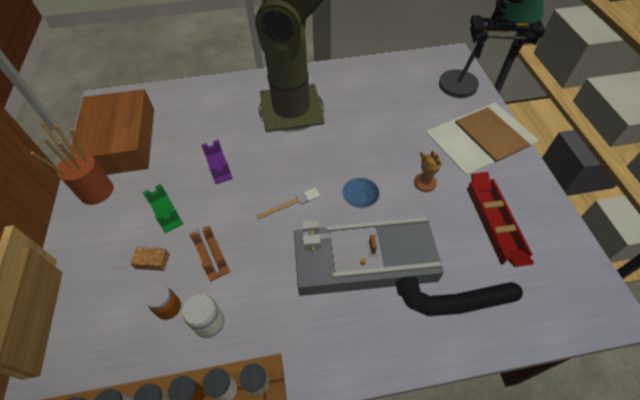

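The top view shows the box at (290,166) with its lugs at (328,178), the handle at (284,162) and the brass catch at (296,153). Candidates for the cradle are the wooden one holding a steel rod (406,197), a green look-alike (445,246) and a purple one (399,290). I choose the wooden one with the rod and check it in a close crop.

```bash
python3 - <<'E'
import cv2,numpy as np
t=cv2.imread('pics/top0.png');s=cv2.imread('pics/scene0.png')
z=lambda im,x,y,w,h,W,H:cv2.resize(im[y:y+h,x:x+w],(W,H),interpolation=cv2.INTER_CUBIC)
a=z(t,230,130,120,70,480,280); b=z(t,380,165,50,60,280,280)[:, :280]
c=z(s,290,210,160,90,480,270); d=z(s,180,220,60,65,280,270)
cv2.imwrite('pics/crop1.png',np.vstack([np.hstack([a,b]),np.hstack([c,d])]))
E
```

```text
(no output)
```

View pics/crop1.png

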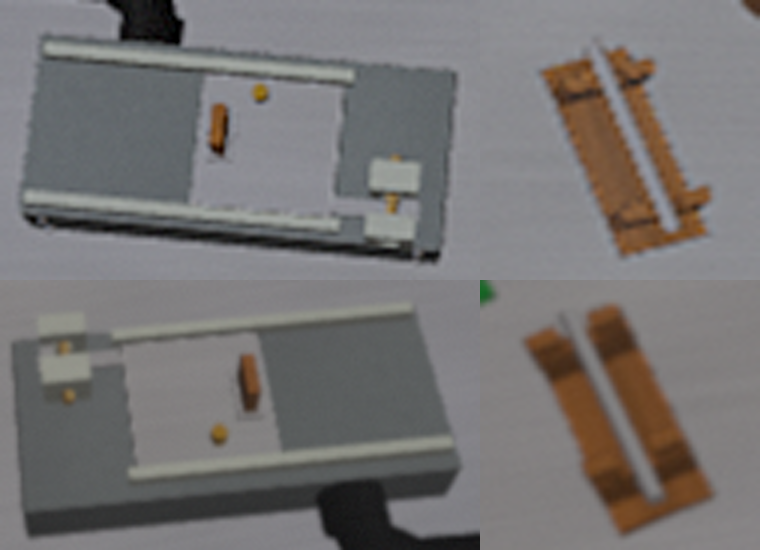

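The close crop confirms it: the wooden cradle has the steel rod in its two slots, with rod ends at about (401,174) and (414,214) in the top view. On the box, the pin shows in the channel at (328,181) and behind the rear lug at (329,169).

```bash
cat >> h.py <<'E'
def blob(s,box,lo,hi):
    x,y,w,h=box; im=s['pixels'][y:y+h,x:x+w]; im=cv2.resize(im,None,fx=4,fy=4,interpolation=cv2.INTER_CUBIC)
    m=cv2.inRange(cv2.cvtColor(im,cv2.COLOR_RGB2HSV),lo,hi)
    n,l,st,c=cv2.connectedComponentsWithStats(m)
    return [(np.round((c[i]+.5)/4-.5+[x,y],2),st[i,4]/16) for i in range(1,n) if st[i,4]>12]
def tri(a,pa,b,pb):
    A=[];B=[]
    for s,p in((a,pa),(b,pb)):
        o,d=ray(s,*p); d/=np.linalg.norm(d); M=np.eye(3)-np.outer(d,d); A.append(M);B.append(M@o)
    p=np.linalg.solve(A[0]+A[1],B[0]+B[1]); return p,[np.linalg.norm(A[i]@p-B[i]) for i in(0,1)]
E
python3 - <<'E'
from h import *
np.set_printoptions(precision=4,suppress=True)
t=snap('top');s=snap('scene')
lo,hi=(5,110,60),(30,255,255)
bt=blob(t,(270,145,75,45),lo,hi);bs=blob(s,(295,210,95,65),lo,hi)
print('top');[print(c,a,onz(t,*c,.078)) for c,a in bt]
print('scene');[print(c,a,onz(s,*c,.078)) for c,a in bs]
T=lambda u,v:(230+u/4-.375,130+v/4-.375); S=lambda u,v:(290+u/3-.33,210+(v-280)/3-.33)
for n,p in dict(TL=(43,37),TR=(456,70)).items(): print(n,onz(t,*T(*p),.06))
for n,p in dict(sBL=(28,515),sBR=(443,470)).items(): print(n,onz(s,*S(*p),.06))
P1,P2=(400.9-.4,174-.4),(414.3-.4,214.3-.4); Q1,Q2=(217.5-.4,272.2-.4),(197.6-.4,228.4-.4)
for p,q in((P1,Q1),(P2,Q2)): print('drift end',onz(t,*p,.04),onz(s,*q,.04),tri(t,p,s,q))
E
```

```text
top
[294.61 152.73] 10.625 [0.6653 0.0952 0.078 ]
[284.14 160.99] 33.375 [0.636  0.1297 0.078 ]
[327.66 180.11] 8.1875 [ 0.5719 -0.0173  0.078 ]
scene
[310.73 231.99] 4.125 [ 0.5593 -0.017   0.078 ]
[372.87 242.61] 63.6875 [0.6193 0.1316 0.078 ]
[312.3  248.32] 8.0625 [ 0.6065 -0.0209  0.078 ]
[362.65 260.88] 21.0625 [0.6637 0.0943 0.078 ]
TL [0.7179 0.2842 0.06  ]
TR [ 0.693  -0.0714  0.06  ]
sBL [ 0.6961 -0.0689  0.06  ]
sBR [0.7211 0.2686 0.06  ]
drift end [ 0.6069 -0.2686  0.04  ] [ 0.6066 -0.2656  0.04  ] (array([ 0.6067, -0.267 ,  0.0404]), [np.float64(0.001471085572787656), np.float64(0.0014710855727876756)])
drift end [ 0.4672 -0.3107  0.04  ] [ 0.4665 -0.3153  0.04  ] (array([ 0.4672, -0.3128,  0.0408]), [np.float64(0.0021869243363439304), np.float64(0.0021869243363438194)])
```

carry_out(
  motion=[
    [[0,0,0,0,0,-0.146,100],[0,0,0,0,0,-0.146,100],[0,0,0,0,0,-0.146,100],[0,0,0,0,0,-0.146,100],[-16,-44,0,0,0,0,100],[-16,-44,0,0,0,0,100],[-16,-44,0,0,0,0,100],[-16,-44,0,0,0,0,100]],
  ],
  squeeze=40,
)

```text
clock: 1.0
tool_pos: [0.2814, 0.454, 0.2606]
eef_rot: [-0.158, 0.987, -0.0, 0.0]
contact_force: [1.4, -0.0, -0.4]
opening: 1.002
```

carry_out(
  motion=[
    [[-16,-44,0,0,0,0,100],[-16,-44,0,0,0,0,100],[-16,-44,0,0,0,0,100],[-16,-44,0,0,0,0,100],[-16,-44,0,0,0,0,100],[-16,-44,0,0,0,0,100],[-16,-44,0,0,0,0,100],[0,0,0,0,0,0,100]],
  ],
)

```text
clock: 1.8
tool_pos: [0.4873, 0.1902, 0.2601]
eef_rot: [-0.152, 0.988, -0.002, 0.0]
contact_force: [-0.2, -0.7, -0.3]
opening: 0.999
```

carry_out(
  motion=[
    [[9,-44,0,0,0,0,100],[9,-44,0,0,0,0,100],[9,-44,0,0,0,0,100],[9,-44,0,0,0,0,100],[9,-44,0,0,0,0,100],[9,-44,0,0,0,0,100],[9,-44,0,0,0,0,100],[0,0,0,0,0,0,100]],
  ],
)

```text
clock: 2.6
tool_pos: [0.5187, -0.1223, 0.26]
eef_rot: [-0.152, 0.988, -0.002, -0.001]
contact_force: [-0.3, -0.2, 0.6]
opening: 0.997
```

carry_out(
  motion=[
    [[8.2,-41.4,0,0,0,0,100],[8.2,-41.4,0,0,0,0,100],[8.2,-41.4,0,0,0,0,100],[8.2,-41.4,0,0,0,0,100],[0,0,45,0,0,-0.012,100],[0,0,45,0,0,0,100],[0,0,45,0,0,0,100],[0,0,0,0,0,0,100]],
  ],
)

```text
clock: 3.4
tool_pos: [0.5358, -0.2792, 0.1202]
eef_rot: [-0.165, 0.986, 0.003, -0.005]
contact_force: [-0.4, -0.4, -0.3]
opening: 1.004
```

```bash
python3 - <<'E'
from h import *
t=snap('top');s=snap('scene')
print(readout.get_state()['tool_pos'])
z=lambda s,x,y,w,h,W,H:cv2.resize(s['pixels'][y:y+h,x:x+w,::-1],(W,H),interpolation=cv2.INTER_CUBIC)
cv2.imwrite('pics/p2.png',np.hstack([z(t,350,140,100,110,400,440),z(s,160,200,100,110,400,440)]))
E
```

```text
[ 0.54010347 -0.28074848  0.12600651]
```

View pics/p2.png

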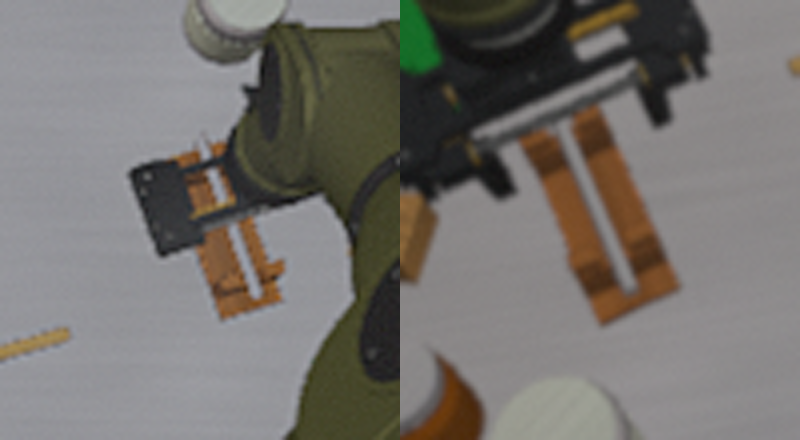

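The jaws straddle the rod: it appears at about (565–630, 120–290) in the scene crop, with a finger on each side. Now I go down and settle.

carry_out(
  motion=[
    [[3,-4,20,0,0,0,100],[3,-4,20,0,0,0,100],[0,0,20,0,0,0,100],[0,0,13,0,0,0,100],[0,0,10,0,0,0,100],[0,0,0,0,0,0,100],[0,0,0,0,0,0,100],[0,0,0,0,0,0,100]],
  ],
)

```text
clock: 4.3
tool_pos: [0.5373, -0.2915, 0.0437]
eef_rot: [-0.164, 0.986, -0.0, 0.001]
contact_force: [-1.2, -0.3, -0.3]
opening: 1.001
```

carry_out(
  motion=[
    [[0,0,0,0,0,0,30],[0,0,0,0,0,0,15],[0,0,0,0,0,0,0],[0,0,0,0,0,0,0],[0,0,0,0,0,0,0],[0,0,0,0,0,0,0],[0,0,0,0,0,0,0],[0,0,0,0,0,0,0]],
  ],
)

```text
clock: 5.1
tool_pos: [0.5366, -0.2914, 0.0427]
eef_rot: [-0.164, 0.986, 0.0, 0.0]
contact_force: [-1.0, -0.6, -1.2]
opening: 0.297
```

carry_out(
  motion=[
    [[0,0,0,0,0,0,0],[0,0,0,0,0,0,0],[0,0,0,0,0,0,0],[0,0,0,0,0,0,0],[0,0,0,0,0,0,0],[0,0,0,0,0,0,0]],
  ],
)

```text
clock: 5.7
tool_pos: [0.5365, -0.2913, 0.0427]
eef_rot: [-0.164, 0.986, 0.0, -0.0]
contact_force: [0.4, -0.6, 0.7]
opening: 0.09
```

carry_out(
  motion=[
    [[0,0,0,0,0,0,0],[0,0,0,0,0,0,0],[0,0,-20,0,0,0,0],[0,0,-30,0,0,0,0],[0,0,-30,0,0,0,0],[0,0,-20,0,0,0,0],[0,0,0,0,0,0,0],[0,0,0,0,0,0,0]],
  ],
)

```text
clock: 6.5
tool_pos: [0.5362, -0.2916, 0.1422]
eef_rot: [-0.164, 0.986, -0.0, -0.0]
contact_force: [-0.2, -0.3, -1.9]
opening: 0.091
```

```bash
python3 - <<'E'
from h import *
t=snap('top');s=snap('scene')
S=readout.get_state();print(S['tool_pos'],S['eef_rot'],S['opening'],S['contact_force'])
z=lambda s,x,y,w,h,W,H:cv2.resize(s['pixels'][y:y+h,x:x+w,::-1],(W,H),interpolation=cv2.INTER_CUBIC)
cv2.imwrite('pics/p3.png',np.hstack([z(t,370,140,80,88,400,440),z(s,170,190,80,88,400,440)]))
E
```

```text
[ 0.53556059 -0.29119939  0.14115714] [-1.63874891e-01  9.86480199e-01  6.48256258e-04 -1.19044191e-03] 0.089004173933749 [-0.3769469  -1.77717452 -1.53764201]
```

View pics/p3.png

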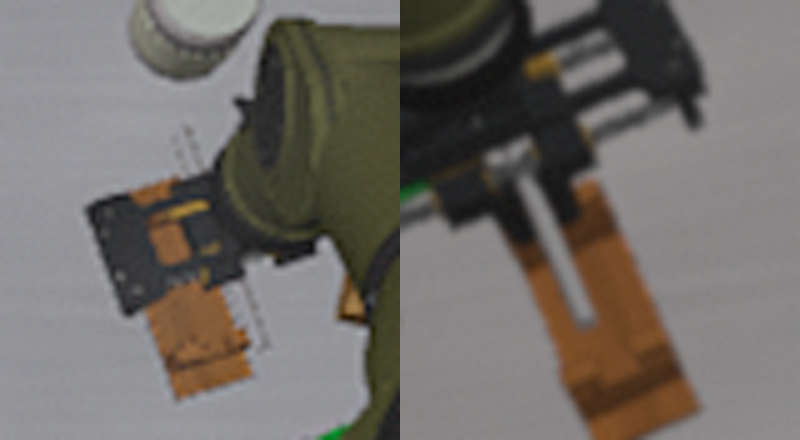

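The rod is held firmly, tip at (587,322) in the scene crop, and the cradle below is empty. Next I turn to the box's yaw and go to a standoff in front of the bore.

carry_out(
  motion=[
    [[0,0,0,0,0,0.1,0],[0,0,0,0,0,0.1,0],[0,0,0,0,0,0.1,0],[0,0,0,0,0,0.1,0],[15,39,0,0,0,0,0],[15,39,0,0,0,0,0],[15,39,0,0,0,0,0],[15,39,0,0,0,0,0]],
  ],
)

```text
clock: 7.4
tool_pos: [0.4864, -0.13, 0.1415]
eef_rot: [0.036, 0.999, 0.0, -0.001]
contact_force: [0.2, 1.0, -1.6]
opening: 0.09
```

carry_out(
  motion=[
    [[15,39,0,0,0,0,0],[15,39,0,0,0,0,0],[15,39,0,0,0,0,0],[0,0,30,0,0,0,0],[0,0,30,0,0,0,0],[0,0,0,0,0,0,0],[0,0,0,0,0,0,0],[0,0,0,0,0,0,0]],
  ],
)

```text
clock: 8.2
tool_pos: [0.4514, -0.012, 0.0834]
eef_rot: [0.036, 0.999, 0.0, 0.0]
contact_force: [0.8, 0.6, -1.8]
opening: 0.09
```

```bash
python3 - <<'E'
from h import *
t=snap('top');s=snap('scene')
S=readout.get_state();print(S['tool_pos'],S['eef_rot'],S['opening'],S['contact_force'])
p=S['tool_pos']; 
for d in (0.06,.075): print(proj(s,p+[d*.9976,-d*.07,-.003]),proj(t,p+[d*.9976,-d*.07,-.003]))
z=lambda s,x,y,w,h,W,H:cv2.resize(s['pixels'][y:y+h,x:x+w,::-1],(W,H),interpolation=cv2.INTER_CUBIC)
cv2.imwrite('pics/p4.png',np.hstack([z(t,300,150,50,70,400,560),z(s,290,190,50,70,400,560)]))
E
```

```text
[ 0.45177034 -0.01200077  0.08371916] [3.58541587e-02 9.99356548e-01 1.67632130e-04 9.70361005e-04] 0.08862052106541093 [-0.1751214   0.25582839 -0.61242648]
[308.04407583 215.99671311] [327.18660178 197.68415225]
[308.56081912 220.81064272] [327.5450305  193.24819318]
```

View pics/p4.png

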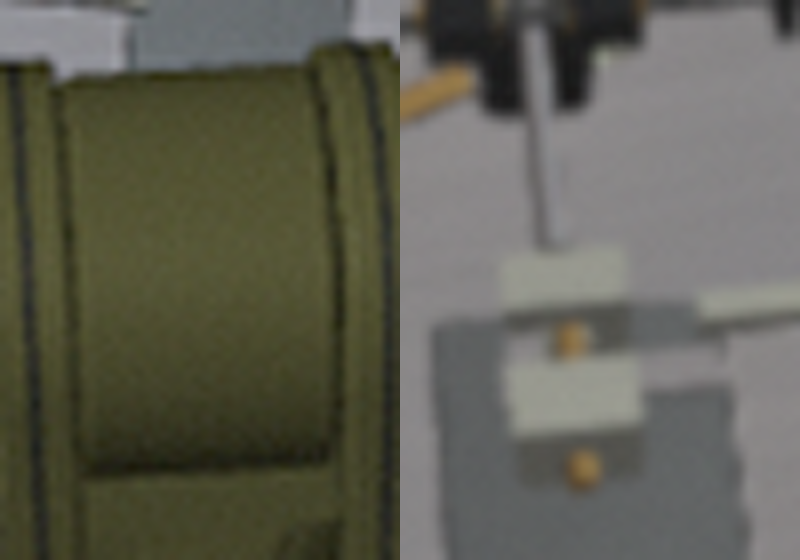

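The scene crop shows the rod tip at (553,245) and the pin at (571,340) and (584,468). The rod's line passes about 10 crop pixels (~3 mm) to the right-hand (-y) side of the pin axis, which agrees with the computed 2.6 mm. I correct this, go down to bore height and enter gently.

carry_out(
  motion=[
    [[0,2.8,5.8,0,0,0,0],[0,0,0,0,0,0,0],[0,0,0,0,0,0,0],[-5,0,0,0,0,0,0],[-5,0,0,0,0,0,0],[-4,0,0,0,0,0,0],[-3,0,0,0,0,0,0],[0,0,0,0,0,0,0]],
  ],
)

```text
clock: 9.1
tool_pos: [0.469, -0.0101, 0.0769]
eef_rot: [0.036, 0.999, 0.0, 0.0]
contact_force: [-0.6, 0.2, -1.3]
opening: 0.093
```

carry_out(
  motion=[
    [[-3,0,-0.6,0,0,0,0],[-3,0,0,0,0,0,0],[-3,0,0,0,0,0,0],[-3,0,0,0,0,0,0],[-2,0,0,0,0,0,0],[0,0,0,0,0,0,0]],
  ],
)

```text
clock: 9.7
tool_pos: [0.4777, -0.0113, 0.0768]
eef_rot: [0.035, 0.999, -0.001, -0.005]
contact_force: [-7.5, 0.8, -0.1]
opening: 0.093
```

carry_out(
  motion=[
    [[-4,0,0,0,0,0,0],[-4,0,0,0,0,0,0],[-4,0,0,0,0,0,0],[-4,0,0,0,0,0,0],[-4,0,0,0,0,0,0],[-4,0,0,0,0,0,0],[0,0,0,0,0,0,0],[0,0,0,0,0,0,0]],
  ],
)

```text
clock: 10.5
tool_pos: [0.5017, -0.0131, 0.0767]
eef_rot: [0.035, 0.999, -0.001, -0.005]
contact_force: [-6.5, 0.4, 0.4]
opening: 0.091
```

carry_out(
  motion=[
    [[-3,0,0,0,0,0,0],[-3,0,0,0,0,0,0],[-2,0,0,0,0,0,0],[0,0,0,0,0,0,0],[0,0,0,0,0,0,0]],
  ],
)

```text
clock: 11.0
tool_pos: [0.5094, -0.0137, 0.0767]
eef_rot: [0.035, 0.999, -0.001, -0.005]
contact_force: [-8.2, 0.7, -0.4]
opening: 0.086
```

```bash
python3 - <<'E'
from h import *
np.set_printoptions(precision=4,suppress=True)
s=snap('scene')
S=readout.get_state();print(S['tool_pos'],S['contact_force'])
print([(c,a,onz(s,*c,.078)) for c,a in blob(s,(295,210,40,60),(5,110,60),(30,255,255))])
z=lambda s,x,y,w,h,W,H:cv2.resize(s['pixels'][y:y+h,x:x+w,::-1],(W,H),interpolation=cv2.INTER_CUBIC)
cv2.imwrite('pics/p5.png',z(s,290,200,50,70,400,560))
E
```

```text
[ 0.5094 -0.0137  0.0767] [-7.593   0.7216 -0.3583]
[(array([312.83, 254.42]), np.float64(39.1875), array([ 0.6234, -0.0224,  0.078 ]))]
```

View pics/p5.png

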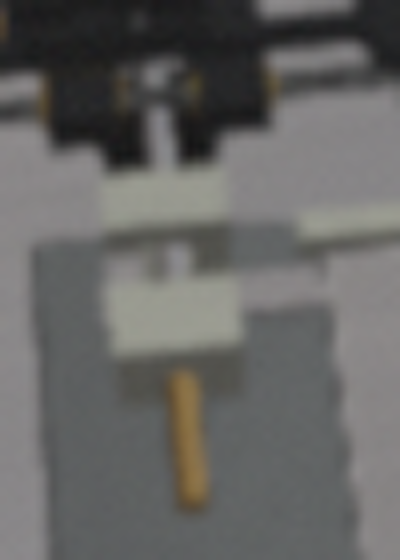

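The picture shows the steel rod crossing the channel at (178,260) and the wooden pin sticking out well behind the rear lug, (180,372) to (195,505). Pin travel is about 32 mm. Now I withdraw.

carry_out(
  motion=[
    [[8,0,0,0,0,0,0],[10,0,0,0,0,0,0],[10,0,0,0,0,0,0],[10,0,0,0,0,0,0],[10,0,0,0,0,0,0],[10,0,0,0,0,0,0],[10,0,0,0,0,0,0],[0,0,0,0,0,0,0]],
  ],
)

```text
clock: 11.85
tool_pos: [0.4443, -0.0085, 0.0775]
eef_rot: [0.035, 0.999, -0.0, -0.001]
contact_force: [-0.3, 0.8, -0.9]
opening: 0.09
```

carry_out(
  motion=[
    [[0,0,-30,0,0,0,0],[0,0,-35,0,0,0,0],[0,0,0,0,0,0,0],[0,0,0,0,0,0,0]],
  ],
)

```text
clock: 12.25
tool_pos: [0.4472, -0.0086, 0.1429]
eef_rot: [0.036, 0.999, 0.0, 0.001]
contact_force: [0.1, -0.5, -0.1]
opening: 0.09
```

```bash
python3 - <<'E'
from h import *
np.set_printoptions(precision=4,suppress=True)
s=snap('scene')
S=readout.get_state();print(S['tool_pos'],S['eef_rot'],S['contact_force'])
print([(c,a,onz(s,*c,.078)) for c,a in blob(s,(295,210,40,60),(5,110,60),(30,255,255))])
D=np.array([.5365,-.2913])-S['tool_pos'][:2]
y=2*np.arctan2(-S['eef_rot'][0],S['eef_rot'][1]); print('yaw',np.degrees(y),D, D@[-np.cos(y),-np.sin(y)],D@[-np.sin(y),np.cos(y)])
E
```

```text
[ 0.4465 -0.0086  0.1422] [0.0355 0.9994 0.0001 0.0002] [-0.6198 -0.3409 -0.0431]
[(array([312.85, 254.43]), np.float64(39.0), array([ 0.6235, -0.0223,  0.078 ]))]
yaw -4.069271155472275 [ 0.09   -0.2827] -0.10982495590258051 -0.2756173900457088
```

carry_out(
  motion=[
    [[-15.7,-39.4,0,0,0,0,0],[-15.7,-39.4,0,0,0,0,0],[-15.7,-39.4,0,0,0,0,0],[-15.7,-39.4,0,0,0,0,0],[-15.7,-39.4,0,0,0,0,0],[-15.7,-39.4,0,0,0,0,0],[-15.7,-39.4,0,0,0,0,0],[0,0,0,0,0,0,0]],
  ],
)

```text
clock: 13.1
tool_pos: [0.5359, -0.2994, 0.1403]
eef_rot: [0.04, 0.999, -0.002, -0.0]
contact_force: [-1.5, -0.2, -0.8]
opening: 0.093
```

carry_out(
  motion=[
    [[0,0,0,0,0,-0.1,0],[0,0,0,0,0,-0.1,0],[0,0,0,0,0,-0.1,0],[0,0,0,0,0,-0.095,0],[0,0,25,0,0,0,0],[0,0,10,0,0,0,0],[0,0,0,0,0,0,0],[0,0,0,0,0,0,0]],
  ],
)

```text
clock: 13.9
tool_pos: [0.5363, -0.2909, 0.107]
eef_rot: [-0.162, 0.987, 0.0, -0.0]
contact_force: [-0.0, 0.1, -0.6]
opening: 0.09
```

```bash
python3 - <<'E'
from h import *
np.set_printoptions(precision=4,suppress=True)
S=readout.get_state();print(S['tool_pos'],S['eef_rot'],S['contact_force'])
D=np.array([.5365,-.2913])-S['tool_pos'][:2]
y=2*np.arctan2(-S['eef_rot'][0],S['eef_rot'][1]); print('yaw',np.degrees(y),D, D@[-np.cos(y),-np.sin(y)],D@[-np.sin(y),np.cos(y)])
E
```

```text
[ 0.5363 -0.2909  0.107 ] [-0.1616  0.9869  0.0004 -0.0005] [-0.029   0.0704 -0.6068]
yaw 18.599264229753672 [ 0.0002 -0.0004] -5.549520988564278e-05 -0.00041984387541203365
```

carry_out(
  motion=[
    [[0,0,20,0,0,0,0],[0,0,15,0,0,0,0],[0,0,10,0,0,0,0],[0,0,10,0,0,0,0],[0,0,5,0,0,0,0],[0,0,3,0,0,0,0],[0,0,0,0,0,0,0],[0,0,0,0,0,0,0]],
  ],
)

```text
clock: 14.7
tool_pos: [0.5368, -0.2915, 0.0448]
eef_rot: [-0.161, 0.987, -0.0, 0.0]
contact_force: [-0.0, -0.2, -0.7]
opening: 0.092
```

carry_out(
  motion=[
    [[0,0,1.8,0,0,0,0],[0,0,0,0,0,0,0],[0,0,0,0,0,0,20],[0,0,0,0,0,0,40],[0,0,0,0,0,0,60],[0,0,0,0,0,0,70],[0,0,0,0,0,0,70],[0,0,0,0,0,0,70]],
  ],
)

```text
clock: 15.5
tool_pos: [0.5365, -0.2914, 0.0427]
eef_rot: [-0.161, 0.987, 0.0, 0.0]
contact_force: [0.2, 1.0, -0.1]
opening: 0.611
```

carry_out(
  motion=[
    [[0,0,-20,0,0,0,70],[0,0,-40,0,0,0,70],[0,0,-45,0,0,0,70],[0,0,-45,0,0,0,70],[0,0,0,0,0,0,70],[0,0,0,0,0,0,70]],
  ],
)

```text
clock: 16.1
tool_pos: [0.5368, -0.2917, 0.1937]
eef_rot: [-0.161, 0.987, -0.001, 0.001]
contact_force: [-0.0, -0.2, -0.7]
opening: 0.697
```

```bash
python3 - <<'E'
from h import *
np.set_printoptions(precision=4,suppress=True)
t=snap('top');s=snap('scene')
S=readout.get_state();print(S['q'],S['tool_pos'])
lo,hi=(5,110,60),(30,255,255)
bt=blob(t,(270,145,30,25),lo,hi);bs=blob(s,(350,225,40,45),lo,hi);print(bt,bs)
print('catch',tri(t,(294.61,152.73),s,(362.65,260.88)))
print('handle',tri(t,(284.14,160.99),s,(372.87,242.61)))
T=np.array([.628,.129]);D=T-S['tool_pos'][:2]
for yd in(86,):
    y=np.radians(yd);print(D@[-np.cos(y),-np.sin(y)],D@[-np.sin(y),np.cos(y)])
z=lambda s,x,y,w,h,W,H:cv2.resize(s['pixels'][y:y+h,x:x+w,::-1],(W,H),interpolation=cv2.INTER_CUBIC)
cv2.imwrite('pics/p6.png',np.hstack([z(t,270,140,70,60,400,343),z(s,180,215,70,60,400,343)]))
E
```

```text
[ 0.6802  0.786  -0.4646  1.6692  0.4583  0.7994  1.9027] [ 0.5355 -0.2913  0.1915]
[(array([294.6 , 152.72]), np.float64(10.5625)), (array([284.19, 161.11]), np.float64(34.1875))] [(array([372.8 , 243.05]), np.float64(67.8125)), (array([362.66, 260.87]), np.float64(20.9375))]
catch (array([0.6646, 0.0945, 0.08  ]), [np.float64(0.0005457883197761812), np.float64(0.0005457883197761509)])
handle (array([0.6301, 0.1274, 0.0988]), [np.float64(0.00045032521410547365), np.float64(0.00045032521410543765)])
-0.42570754995823124 -0.06299058572292467
```

View pics/p6.png

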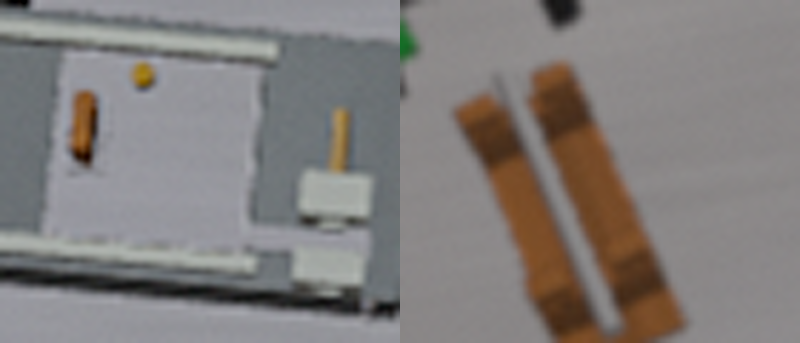

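The drift lies back in both slots of the wooden cradle, at (500,75)–(610,330) in the right crop. The channel is clear, with the gate's tail running through it at (320,238) and the pin behind the rear lug at (340,140). On to the handle.

carry_out(
  motion=[
    [[-22.3,36.7,0,0,0,0,80],[-22.3,36.7,0,0,0,0,80],[-22.3,36.7,0,0,0,0,80],[-22.3,36.7,0,0,0,0,80],[-22.3,36.7,0,0,0,0,80],[-22.3,36.7,0,0,0,0,80],[-22.3,36.7,0,0,0,0,80],[-22.3,36.7,0,0,0,0,80]],
  ],
  squeeze=5,
)

```text
clock: 17.0
tool_pos: [0.6112, 0.0452, 0.1907]
eef_rot: [-0.162, 0.987, -0.0, -0.002]
contact_force: [0.2, 0.4, -0.3]
opening: 0.8
```

carry_out(
  motion=[
    [[-22.3,36.7,0,0,0,0,80],[-22.3,36.7,0,0,0,0,80],[0,0,0,0,0,0.14,80],[0,0,0,0,0,0.14,80],[0,0,0,0,0,0.14,80],[0,0,0,0,0,0.14,80],[0,0,0,0,0,0.14,80],[0,0,0,0,0,0.14,80]],
  ],
)

```text
clock: 17.8
tool_pos: [0.6298, 0.1272, 0.1905]
eef_rot: [0.258, 0.966, -0.001, -0.002]
contact_force: [0.1, 1.3, -0.7]
opening: 0.799
```

carry_out(
  motion=[
    [[0,0,0,0,0,0.14,80],[0,0,0,0,0,0.14,80],[0,0,0,0,0,0.14,80],[0,0,0,0,0,0.14,80],[0,0,0,0,0,0.14,80],[0,0,0,0,0,0.14,80],[0,0,0,0,0,0.14,80],[0,0,0,0,0,0.14,80]],
  ],
)

```text
clock: 18.6
tool_pos: [0.6298, 0.1272, 0.1906]
eef_rot: [0.732, 0.682, -0.002, -0.001]
contact_force: [0.6, -0.3, -0.1]
opening: 0.799
```

```bash
cat > m.py <<'E'
from h import *
import sys
np.set_printoptions(precision=4,suppress=True)
S=readout.get_state();print(S['clock'],S['q'],S['tool_pos'],S['eef_rot'],S['contact_force'],S['opening'])
D=np.array([float(a) for a in sys.argv[1:3]])-S['tool_pos'][:2]
M=R.from_quat(S['eef_rot']).as_matrix();print('tool x',M[:,0],'y',M[:,1],'delta xy',D@M[:2,0],D@M[:2,1])
E
python3 m.py .630 .128
```

```text
18.6 [-0.3526  0.801   0.1522  1.5815 -0.1553  0.7748 -0.2051] [0.6298 0.1272 0.1906] [ 0.7317  0.6817 -0.0018 -0.0006] [ 0.6375 -0.256  -0.1084] 0.7993927727721443
tool x [ 0.0707  0.9975 -0.0018] y [ 0.9975 -0.0707 -0.0034] delta xy 0.0007910351488079663 0.0001480349655301025
```

carry_out(
  motion=[
    [[0,0,20,0,0,0,60],[0,0,20,0,0,0,60],[0,0,15,0,0,0,60],[0,0,12,0,0,0,60],[0,0,12,0,0,0,60],[0,0,10,0,0,0,60],[0,0,0,0,0,0,60],[0,0,0,0,0,0,60]],
  ],
)

```text
clock: 19.4
tool_pos: [0.6312, 0.1275, 0.1039]
eef_rot: [0.73, 0.684, 0.0, 0.0]
contact_force: [0.1, -0.7, 0.7]
opening: 0.596
```

carry_out(
  motion=[
    [[0,0,0,0,0,0,50],[0,0,0,0,0,0,40],[0,0,0,0,0,0,30],[0,0,0,0,0,0,30],[0,0,0,0,0,0,30],[0,0,0,0,0,0,30],[0,0,0,0,0,0,30]],
  ],
  squeeze=5,
)

```text
clock: 20.1
tool_pos: [0.6292, 0.1278, 0.1041]
eef_rot: [0.73, 0.684, -0.001, -0.001]
contact_force: [-5.2, 0.6, 5.2]
opening: 0.409
```

carry_out(
  motion=[
    [[0,-1,0,0,0,0,30],[0,0,0,0,0,0,30],[2,0,0,0,0,0,30],[3,0,0,0,0,0,30],[4,0,0,0,0,0,30],[4,0,0,0,0,0,30],[4,0,0,0,0,0,30],[3,0,0,0,0,0,30]],
  ],
)

```text
clock: 20.9
tool_pos: [0.6306, 0.1456, 0.1039]
eef_rot: [0.73, 0.683, -0.001, 0.0]
contact_force: [-3.3, -2.8, 4.8]
opening: 0.405
```

```bash
cat > g.py <<'E'
from h import *
np.set_printoptions(precision=4,suppress=True)
t=snap('top');s=snap('scene')
S=readout.get_state();print(S['tool_pos'],S['contact_force'],S['moment'],S['opening'])
y=S['tool_pos'][:2]-[.6292,.1278];print('tcp travel',y@[.0707,.9975])
lo,hi=(5,110,60),(30,255,255)
for im,b in((t,(255,140,50,35)),(s,(345,225,80,55))): print(blob(im,b,lo,hi))
E
python3 g.py
```

```text
[0.6307 0.1469 0.1039] [-4.4861 -1.2478  5.5805] [-0.4133  1.2664 -0.0993] 0.4054379064662827
tcp travel 0.019152340396538806
[(array([256.65, 144.26]), np.float64(1.0625)), (array([289.43, 152.24]), np.float64(10.875)), (array([259.23, 161.12]), np.float64(0.875)), (array([262.55, 164.71]), np.float64(0.875))]
[(array([387.47, 226.62]), np.float64(2.3125)), (array([394.42, 238.14]), np.float64(37.125)), (array([381.5 , 235.46]), np.float64(3.3125)), (array([377.16, 247.7 ]), np.float64(5.625)), (array([370.19, 260.07]), np.float64(20.6875))]
```

```bash
cat > g.py <<'E'
from h import *
np.set_printoptions(precision=4,suppress=True)
t=snap('top');s=snap('scene')
S=readout.get_state();b=np.array([.0707,.9975])
print('F',S['contact_force'],'tcp z',S['tool_pos'][2],'tcp travel',1e3*(S['tool_pos'][:2]-[.6292,.1278])@b,S['opening'])
lo,hi=(5,110,60),(30,255,255)
for im,bx,p0,ex in((t,(255,140,50,20),(294.6,152.73),(-.31,-.027)),(s,(355,245,80,30),(362.65,260.88),(.45,-.04))):
    for c,a in blob(im,bx,lo,hi):
        if 5<a<26: print(c,a,'gate travel',1e3*(onz(im,*c,.083)-onz(im,*p0,.083))[:2]@b)
E
python3 g.py
```

```text
F [-3.6502 -0.0677  5.4202] tcp z 0.10391909260573062 tcp travel 19.22313383800479 0.4091131265669402
[289.06 152.29] 11.25 gate travel 18.719233666134752
[377.13 247.78] 5.25 gate travel 41.658940463278746
[370.3  260.07] 21.8125 gate travel 18.819273862063476
```

carry_out(
  motion=[
    [[2,0,0,0,0,0,30],[2,0,0,0,0,0,30],[2,0,0,0,0,0,30],[2,0,0,0,0,0,30],[2,0,0,0,0,0,30],[2,0,0,0,0,0,30],[0,0,0,0,0,0,30]],
  ],
)

```text
clock: 21.8
tool_pos: [0.6317, 0.159, 0.1039]
eef_rot: [0.73, 0.684, -0.001, -0.0]
contact_force: [-5.8, -1.6, 5.5]
opening: 0.41
```

```bash
python3 g.py
```

```text
F [-2.7855 -0.988   4.2415] tcp z 0.1038924233895995 tcp travel 31.33925125855754 0.4058426413329994
[285.55 151.87] 10.5 gate travel 30.630223924781976
[383.57 246.77] 7.3125 gate travel 58.05080666955861
[375.21 259.5 ] 21.3125 gate travel 30.943326440740798
```

carry_out(
  motion=[
    [[2,0,0,0,0,0,30],[2,0,0,0,0,0,30],[2,0,0,0,0,0,30],[2,0,0,0,0,0,30],[0,0,0,0,0,0,30]],
  ],
)

```text
clock: 22.4
tool_pos: [0.6323, 0.1671, 0.1039]
eef_rot: [0.73, 0.684, -0.0, -0.0]
contact_force: [-4.4, -1.4, 5.1]
opening: 0.41
```

```bash
python3 g.py
```

```text
F [-3.2718 -2.1541  5.1106] tcp z 0.10387951549749484 tcp travel 39.4896527847029 0.40873932132996826
[283.12 151.7 ] 10.875 gate travel 38.83645289393598
[386.23 246.86] 5.5625 gate travel 64.54687736237798
[378.54 259.22] 20.8125 gate travel 39.12115059410369
```

carry_out(
  motion=[
    [[2,0,0,0,0,0,30],[2,0,0,0,0,0,30],[2,0,0,0,0,0,30],[0,0,0,0,0,0,30]],
  ],
)

```text
clock: 22.9
tool_pos: [0.6329, 0.1732, 0.1039]
eef_rot: [0.73, 0.684, -0.0, 0.0]
contact_force: [-3.8, -1.2, 4.4]
opening: 0.408
```

carry_out(
  motion=[
    [[2,0,0,0,0,0,30],[2,0,0,0,0,0,30],[2,0,0,0,0,0,30],[0,0,0,0,0,0,30]],
  ],
)

```text
clock: 23.3
tool_pos: [0.6334, 0.1806, 0.1039]
eef_rot: [0.73, 0.684, 0.001, -0.0]
contact_force: [-3.3, 3.0, 4.0]
opening: 0.411
```

```bash
python3 g.py
```

```text
F [-3.4513  3.188   3.0582] tcp z 0.10388308971574785 tcp travel 53.693577175198314 0.4099774467208297
[279.12 151.4 ] 10.8125 gate travel 52.35343158065946
[392.92 245.92] 6.875 gate travel 81.56431420524315
[384.14 259.17] 20.75 gate travel 52.659486966477445
```

The TCP jumped ahead of its command and the force on the tool reversed to +3 N, which looks like a click. I check the catch height and then nudge lightly.

```bash
python3 - <<'E'
from h import *
t=snap('top');s=snap('scene')
for a,b in(((294.6,152.73),(362.65,260.88)),((289.06,152.29),(370.3,260.07)),((285.55,151.87),(375.21,259.5)),((283.12,151.7),(378.54,259.22)),((279.12,151.4),(384.14,259.17))): print(tri(t,a,s,b))
E
```

```text
(array([0.66462475, 0.09455251, 0.07996734]), [np.float64(0.0005623170924459512), np.float64(0.0005623170924459646)])
(array([0.66596166, 0.1133434 , 0.07985695]), [np.float64(0.00049627896622598), np.float64(0.0004962789662260425)])
(array([0.66706416, 0.12523736, 0.08060625]), [np.float64(0.00040990755677112393), np.float64(0.00040990755677113656)])
(array([0.66767512, 0.13348843, 0.08020261]), [np.float64(0.00040408222245036715), np.float64(0.00040408222245035544)])
(array([0.66918461, 0.14731819, 0.07819391]), [np.float64(0.0003017893944120763), np.float64(0.0003017893944120372)])
```

carry_out(
  motion=[
    [[1,0,0,0,0,0,30],[1,0,0,0,0,0,30],[0,0,0,0,0,0,30],[0,0,0,0,0,0,30]],
  ],
)

```text
clock: 23.9
tool_pos: [0.6336, 0.1825, 0.1039]
eef_rot: [0.73, 0.684, 0.001, -0.0]
contact_force: [-2.8, 3.2, 3.4]
opening: 0.408
```

```bash
python3 g.py
```

```text
F [-3.0762  4.4402  3.8625] tcp z 0.1038519969133986 tcp travel 54.902940278337766 0.41227410714733437
[278.68 151.63] 10.25 gate travel 53.74741476245042
[393.73 245.82] 8.0 gate travel 83.61941706638461
[384.6  259.27] 20.6875 gate travel 53.71532534202295
```

carry_out(
  motion=[
    [[1,0,0,0,0,0,30],[1,0,0,0,0,0,30],[0,0,0,0,0,0,30],[0,0,0,0,0,0,30]],
  ],
)

```text
clock: 24.4
tool_pos: [0.6336, 0.1827, 0.1038]
eef_rot: [0.73, 0.684, -0.0, 0.0]
contact_force: [-3.2, 2.0, 5.2]
opening: 0.408
```

```bash
python3 g.py; python3 - <<'E'
from h import *
t=snap('top');s=snap('scene')
lo,hi=(5,110,60),(30,255,255)
a=[c for c,A in blob(t,(255,140,50,20),lo,hi) if 8<A<14][0];b=[c for c,A in blob(s,(355,245,80,30),lo,hi) if 15<A<26][0]
print(tri(t,a,s,b)[0])
E
```

```text
F [-3.4596  2.1773  5.1602] tcp z 0.1038719939281328 tcp travel 55.13304579189686 0.40741912532779917
[278.61 151.6 ] 10.9375 gate travel 53.992714521515175
[393.68 245.91] 8.0625 gate travel 83.44229896817062
[384.66 259.24] 21.0625 gate travel 53.87620809147898
[0.66891463 0.14906442 0.07658612]
```

The catch has dropped from 80 to 76.6 mm as measured (~3.5–4 mm), and the gate held still under a further 2 mm of command. It has clicked in, so I release and lift.

carry_out(
  motion=[
    [[0,0,0,0,0,0,50],[0,0,0,0,0,0,60],[0,0,0,0,0,0,60],[0,0,0,0,0,0,60],[0,0,-15,0,0,0,60],[0,0,-30,0,0,0,60],[0,0,-50,0,0,0,60],[0,0,-50,0,0,0,60]],
  ],
)

```text
clock: 25.4
tool_pos: [0.6332, 0.1832, 0.2509]
eef_rot: [0.73, 0.684, -0.0, 0.0]
contact_force: [0.7, -0.2, -0.0]
opening: 0.601
```

carry_out(
  motion=[
    [[-40,-30,-10,0,0,0,60],[-40,-30,0,0,0,0,60],[-40,-30,0,0,0,0,60],[0,0,0,0,0,0,60],[0,0,0,0,0,0,60]],
  ],
)

```text
clock: 25.9
tool_pos: [0.5365, 0.0693, 0.2599]
eef_rot: [0.73, 0.683, 0.001, 0.0]
contact_force: [0.6, 0.1, -1.3]
opening: 0.597
```

```bash
python3 g.py; python3 - <<'E'
from h import *
t=snap('top','end_t.png');s=snap('scene','end_s.png')
lo,hi=(5,110,60),(30,255,255)
a=[c for c,A in blob(t,(255,140,50,20),lo,hi) if 8<A<14];b=[c for c,A in blob(s,(355,245,80,30),lo,hi) if 15<A<26]
if a and b: print(tri(t,a[0],s,b[0])[0])
cv2.imwrite('pics/end.png',np.hstack([t['pixels'][100:320,140:480,::-1],s['pixels'][130:350,130:560,::-1]]))
E
```

```text
F [-0.1027  0.6858 -0.3496] tcp z 0.25937028572894266 tcp travel -62.52291749985183 0.5997660110311844
[267.96 157.02] 17.0625 gate travel 87.69337933503812
[395.38 246.98] 15.5 gate travel 86.98186576033419
[384.68 259.25] 20.9375 gate travel 53.91906032530197
[0.64627805 0.18301226 0.08648398]
```

View pics/end.png

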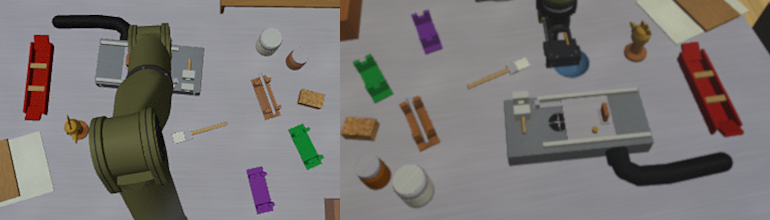

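The gate stands open with the port visible at (558,122). The catch blob is unchanged after release at scene pixel (384.7,259.3), the drift is in its cradle at (420,122), the pin sits behind the rear lug at (522,118), and the bystanders look undisturbed. I hand the job in.

```bash
python3 -c "
from h import *
print(ticket.finish_job())"
```

```text
the job is handed in; nothing more can be done
None
```

I pushed the lock pin back about 32 mm through the bore with the drift, at about 8 N, and it stayed there. Then I laid the drift back in its wooden cradle. I slid the gate by its handle, using a light 5 N grip, until it clicked in about 54 mm from where it started. The job was handed in at about 26 s of the 72 s allowed.

**What the last checks showed:**
- **Catch:** it had dropped about 3.5–4 mm, measured from the two cameras before I let go.
- **Stop:** the gate moved only 0.2 mm for a further 2 mm of command, and its position was the same after I let go.
- **Everything else:** the last pictures show the drift in both slots, the pin clear behind the rear lug, and the phoenix head, boat hull and other things undisturbed.

**A check that failed:** my two-camera measurement of the catch height after letting go was not valid. The arm hid the catch from the top camera, so the calculation picked up a bit of the handle instead. The claim that the catch stayed in after release therefore rests on its unchanged position in the scene camera alone.

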